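# Close the tumbling barrel

### The job

Close the filled tumbling barrel for its polishing run: fit the aluminium lid over the stud so that its square hub goes down on the square of the stud and the lid lies flat on the barrel, then put the red nut on the stud. Start the nut as a careful fitter does: level on top of the threads, turned backward (counter-clockwise from above) until you feel it drop past the thread start (with luck it drops at once), then screwed forward (clockwise) until it is fully home and firmly tight on the hub. Let go of everything and leave the pliers, the clear jar and the polishing bar beside the work where they are.

Things in the scene. Friction and masses are not known exactly. Their poses are not given: they have to be found in the camera images.
- barrel: Black ribbed rubber drum, 96 mm across and 80 mm high, standing upright; filled and so heavy that it does not move or turn. Origin: centre of its underside, z up. A steel stud stands up from the middle of its top. The sides of the stud's square lie along this body's x and y axes.
- stud (a point): Foot of the steel stud, at the centre of the barrel's flat top, 80 mm above the bench; axes as the barrel. Heights from here: 26.4 mm square for 16 mm (then 2 mm stepped in to 24 mm), above it a round 16 mm core up to 53.5 mm, its tip coned to 12 mm. Round the core, from 25 to 44 mm up, run two right-hand screw threads, 26 mm across.
- thread_start (a point): On the stud's axis, 42 mm above stud. The two threads start here half a turn apart; a full turn advances 17.2 mm. Behind each start is a gap about 55 degrees long, then an upright stop 44 mm up. Turned backward (counter-clockwise), a nut lug climbs along a thread, falls off its start into the gap and meets the stop; turned forward on a thread it only runs against a stop.
- lid: Loose aluminium lid, 0.2 kg: disc 92 mm across, 4 mm thick, with a square hub 44 x 44 mm in its middle whose top is 22 mm above the underside; a square hole 28.8 mm wide goes right through. Origin: centre of the underside, z up; hub and hole sides lie along x and y. Grip the hub across its flats. Goes on at any of four yaws; home, its origin is at stud.
- nut: Loose red fluted cap nut with a metal core, 0.26 kg, on its open end: 46 mm across, 38 mm high, closed top with a black line along its x. Origin: centre of the open underside, z up. Bore 28 mm wide, 33 mm deep, with two facing thread lugs, 30 degrees long, 10 mm above the open end, 18 mm between them; where they stand round the bore cannot be seen from outside.
- nut_top (a point): Centre of the nut's top, 38 mm above its underside. Nut underside above stud: 30 to 36 mm with the lugs on top of the threads or stops, 27 to 29 once dropped into the gaps (a drop of up to 8 mm), 22 at home on the hub. From gap to tight takes 140 to 180 degrees forward, the last 30 only taking up thread play; at 0.3 to 0.5 N m it is tight and stays so by friction.
- round_pliers: Red-handled round-nose pliers, 133 mm long, lying on the bench; leave alone.
- pot: Clear jar with a clear lid, 62 mm across and 89 mm high, light; leave standing.
- rouge_bar: Two-coloured (cream and red) polishing bar, 87 x 35 x 27 mm; leave alone.
Things that resemble listed ones, but are neither listed nor needed, are in the scene too. Of the things like the lid, leave any that is blue; of the rest the larger one is meant.

How it is judged:
By the outcome, as a careful person would: the job done as asked, in the order asked, and still so for the second after the job is handed in, with the robot touching nothing.
It also fails if it takes over 72 s, if anything falls off the work surface, if the arm or the gripper's body presses on something with over 40 N, if the wrist force passes 120 N, or if a joint passes its speed limit or range.

### The arm

A 6-joint arm with a two-finger parallel gripper is mounted at the origin on a cart in front of the work surface, level with it; the furniture and walls round the work are solid. World frame = base frame: x ahead of the robot, y to its left, z up, the work surface at z = 0. Lengths are in m, angles in rad, forces in N, time in s.
With the tool pointing down it reaches from about 0.275 to 0.75 m from the base axis. Payload 10.2 kg.
Tool frame: the origin (TCP) lies midway between the tips of the shut fingers; the grasp point (between the pads) lies 19 mm behind it (grasp_offset is the distance from the TCP to the grasp point, in m); z points along the fingers, y is the line along which they close (so a half turn about z gives the same grasp; the last joint's range is limited). The gripper opens to 85 mm and grips with 20 to 120 N. Pads are 22 mm wide; open, the fingers measure 114 mm over their backs; the gripper's body (76 mm by 85 mm) begins 54 mm behind the grasp point. The pads swing forward as they close: fully open they stand 13 mm farther back than shut.
Start: joints at [-1.462, 0.313, 1.498, -0, 1.331, -0.223], TCP at [0.171, -0.496, 0.231] pointing down, gripper open.
Joint ranges: [-2.94, 2.94], [-0.97, 2.17], [0.19, 2.56], [-1.23, 4.37], [0.02, 3.11], [-2.88, 2.88]. Speed limits (rad/s): [2.39, 2.39, 3.01, 3.14, 3.14, 3.14].

### API

Orientations are given as [roll, pitch, yaw] about the fixed x, y, z axes, in that order (R = Rz(yaw) Ry(pitch) Rx(roll)).
In Python, from bench import * gives the robot as it stands. The module is installed in compiled form; this text tells all that it offers.
- The arm moves only by the tool drive_tool, never from a script. Its arguments are lists of equal length, an entry for each row: "travel": the shift along the tool's x, y, z in cm, a list of three; "rot": the turn, a rotation vector about the tool's x, y, z in rad, a list of three; "fingers": the opening, from -1 (shut) to 1 (fully open). In form: {"travel": [[x, y, z], ...], "rot": [[ax, ay, az], ...], "fingers": [fingers, ...]}. A call has 1 to 12 rows; each row is the pose to reach, as a shift and turn from the pose commanded when the call began, along the tool's axes at that moment; what a row does not reach only later rows make up. A row lasts 1/12 s, in which the tool goes at most 41.7 mm and 7.16 degrees, less where a joint would pass 70% of its speed; a pose out of reach is approached as far as the arm can. A call with a gripper value outside its range is refused whole. The fingers move at their own pace and stop on an object; the grip force is fixed at half the most. Time passes only in rows, so rows that repeat a pose let the fingers close. It gives the time, the measured TCP pose, the force, the opening and the grip force at its end, in the units of the state.
- read_state(): the state, without advancing time (a new reading comes with each control period).
- capture(name): name is "side" or "top"; returns a dict with "color" (480x640x3 uint8, red, green, blue), "fx", "fy", "cx", "cy" (pixels), "R" (3x3) and "t" (3): a world point X has camera coordinates R X + t. Camera axes: x right, y down, z forward; pixel columns grow to the right and rows downward; lengths in m; the calibration is good to about 2 mm. A picture is of the moment at which its call begins. There is no depth.
- finish_job(): hands the job in; it is judged then, once.
The state is a dict: "clock": time; "joint_positions": joint angles; "joint_vel": joint speeds; "tau": joint torques, N m; "tcp_pos": TCP position; "tcp_rot": TCP orientation; "contact_force": force on the tool from outside, world axes, zero at the start; "ft_torque": the same for the moment, N m; "grip_width": finger opening in m; "grip_force": force on a finger pad.
Only numpy, scipy, OpenCV 4.12 (cv2) and the standard library are available. Lean on these libraries where they do the work, as an engineer would, in place of code of your own. Each camera call takes 0.05 s, during which the arm holds its last target. There are 200 camera calls.

## Working session

There is one attempt and no reset: what is moved stays moved. The work goes in short steps, Python scripts to look and compute and a tool call to move; the robot and the scene stay as the last step left them, time stands still between calls to the robot, and variables do not carry over. Pictures are saved under pics/ and viewed, at most 10 in all, crops included, and the job is handed in when it is done.

Besides the shell and the picture viewer there is one more tool, called after "Request:" as a command line: name --argument value ..., lists and objects as JSON in quotes. drive_tool: Moves the arm, as the interface text tells. Its arguments: {"type":"object","properties":{"travel":{"type":"array"},"rot":{"type":"array"},"fingers":{"type":"array"}},"required":["travel","rot","fingers"]}

```bash
mkdir -p pics; python3 - <<'E'
from bench import *
import cv2,numpy as np
for n in("top","side"):
    c=capture(n); cv2.imwrite(f"pics/{n}0.png",c["color"][:,:,::-1]); np.savez(f"pics/{n}0.npz",**c)
    print(n,c["fx"],c["cx"],c["cy"],np.round(c["R"],3).tolist(),np.round(c["t"],3), np.round(-c["R"].T@c["t"],3))
s=read_state();print(s)
E
```

```text
top 523.6386218467504 317.76864673976297 237.80961304754453 [[-0.023, -0.999, -0.032], [-0.983, 0.029, -0.183], [0.184, 0.028, -0.983]] [0.004 0.624 1.044] [ 0.422 -0.043  1.14 ]
side 444.49028453227953 314.4518865712659 241.6944533471828 [[-0.954, -0.301, -0.015], [-0.11, 0.395, -0.912], [0.28, -0.868, -0.41]] [0.588 0.149 0.675] [0.388 0.704 0.421]
{'clock': 0.1, 'joint_positions': array([-1.46238675e+00,  3.13400494e-01,  1.49837323e+00,  3.52236293e-05,
        1.33097656e+00, -2.23403290e-01]), 'joint_vel': array([-0.00048228, -0.00053048, -0.00348826,  0.00064038,  0.00021778,
       -0.00054915]), 'tau': array([ 2.80715984e-03, -4.12897503e+01, -2.60139960e+01, -1.50366377e-04,
        3.03978559e-03,  3.96275993e-06]), 'tcp_pos': array([ 0.17099292, -0.49613374,  0.23078444]), 'tcp_rot': array([-3.14047136e+00, -2.89829582e-04,  3.31804319e-01]), 'contact_force': array([-0.726878  , -0.61808716,  0.66840419]), 'ft_torque': array([-0.02723932, -0.02344681, -0.02741554]), 'grip_force': 0.0, 'grip_width': 0.08544493903351934}
```

View pics/top0.png

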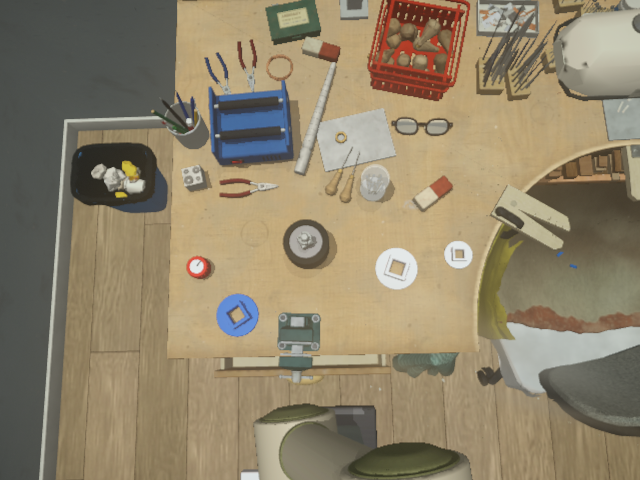

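View pics/side0.png

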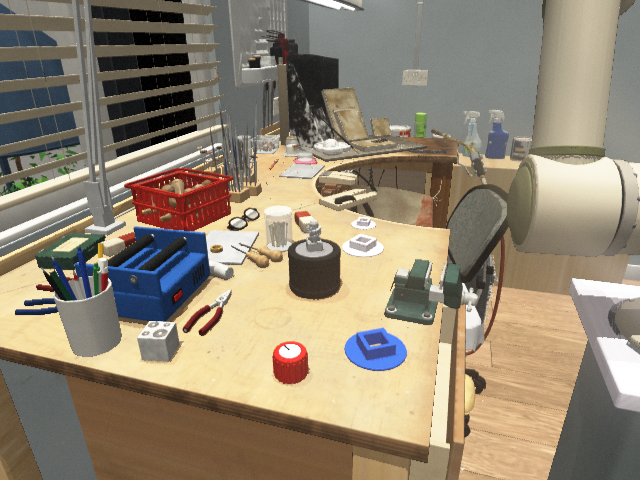

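The top view shows three lid-like discs: blue at (238,315), large white at (396,269) and small white at (459,255). The one meant is (396,269): it isn't blue, and it is the larger of the other two. The nut is at (198,267), the barrel at (306,244), the jar at (375,184), the pliers at (248,187) and the bar at (433,193). I'll confirm in one enlarged crop and measure.

```bash
cat > h.py <<'E'
import numpy as np,cv2
def ray(c,u,v,z):
    R,t=c["R"],c["t"]; o=-R.T@t
    d=R.T@np.array([(u-c["cx"])/c["fx"],(v-c["cy"])/c["fy"],1.]); return (o+d*(z-o[2])/d[2])
def plane(c,pts,z): return np.array([ray(c,u,v,z)[:2] for u,v in pts])
def proj(c,X):
    p=c["R"]@np.asarray(X,float)+c["t"]; return np.array([c["fx"]*p[0]/p[2]+c["cx"],c["fy"]*p[1]/p[2]+c["cy"]])
def tri(c1,p1,c2,p2):
    A=[];b=[]
    for c,p in((c1,p1),(c2,p2)):
        o=ray(c,*p,0.);d=o+c["R"].T@c["t"];d/=np.linalg.norm(d);P=np.eye(3)-np.outer(d,d);A.append(P);b.append(P@o)
    return np.linalg.lstsq(np.vstack(A),np.hstack(b),rcond=None)[0]
E
python3 - <<'E'
from h import *
t=np.load("pics/top0.npz");s=np.load("pics/side0.npz")
I=t["color"]; S=s["color"]
def crop(I,x,y,w,h,k): return cv2.resize(I[y:y+h,x:x+w],None,fx=k,fy=k,interpolation=cv2.INTER_CUBIC)
a=crop(I,366,239,60,50,6); b=crop(I,276,216,60,50,6)   #360x300
e=crop(I,173,242,50,50,6)[:300,:300]; f=crop(S,270,210,60,50,6)
im=np.vstack([np.hstack([a,b]),np.hstack([np.pad(e,((0,0),(0,60),(0,0))),f])])
cv2.imwrite("pics/crop0.png",im[:,:,::-1])
hsv=cv2.cvtColor(I,cv2.COLOR_RGB2HSV)
# nut red
m=((hsv[...,1]>150)&((hsv[...,0]<8)|(hsv[...,0]>172))).astype(np.uint8); m[:,:170]=0;m[:,230:]=0;m[:245]=0;m[290:]=0
def big(m):
    c,_=cv2.findContours(m,cv2.RETR_EXTERNAL,cv2.CHAIN_APPROX_NONE); return max(c,key=cv2.contourArea)
c=big(m);print("nut",cv2.minEnclosingCircle(c),cv2.boundingRect(c))
# lid disc
m=((hsv[...,1]<40)&(hsv[...,2]>180)).astype(np.uint8);m[:,:370]=0;m[:,425:]=0;m[:240]=0;m[295:]=0
c=big(m);el=cv2.fitEllipse(c);print("lid",el); w=plane(t,c[:,0].astype(float),.003);print(cv2.minEnclosingCircle((w*1000).astype(np.float32)))
# barrel
m=(hsv[...,2]<70).astype(np.uint8);m[:,:270]=0;m[:,340:]=0;m[:210]=0;m[275:]=0
c=big(m);print("barrel",cv2.fitEllipse(c)); w=plane(t,c[:,0].astype(float),.08);print(cv2.minEnclosingCircle((w*1000).astype(np.float32)))
E
```

```text
nut ((197.31817626953125, 266.68182373046875), 10.955501556396484) (187, 256, 21, 22)
lid ((396.0448913574219, 268.3138732910156), (41.06658935546875, 41.913089752197266), 114.33010864257812)
((562.2569580078125, -179.46728515625), 46.22150802612305)Traceback (most recent call last):
  File "<stdin>", line 20, in <module>
  File "<stdin>", line 13, in big
ValueError: max() iterable argument is empty
```

View pics/crop0.png

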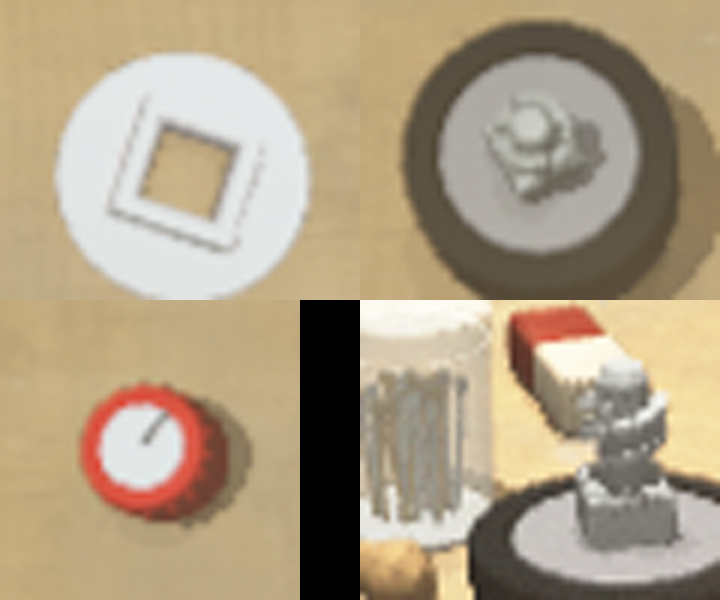

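The lid fit gives radius 46.2 mm at (396,268), so it is the 92 mm lid. The crop shows the lid's hole, the stud's square and the nut's white top. I'll measure them now.

```bash
python3 - <<'E'
from h import *
t=np.load("pics/top0.npz");s=np.load("pics/side0.npz")
I=t["color"]; S=s["color"]; hsv=cv2.cvtColor(I,cv2.COLOR_RGB2HSV)
def box(m,x0,x1,y0,y1):
    o=np.zeros(m.shape,np.uint8);o[y0:y1,x0:x1]=m[y0:y1,x0:x1];return o
def big(m):
    c,_=cv2.findContours(m,cv2.RETR_EXTERNAL,cv2.CHAIN_APPROX_NONE); return max(c,key=cv2.contourArea)
g=(hsv[...,1]<45)&(hsv[...,2]>110)
c=big(cv2.morphologyEx(box(g,280,335,215,265),cv2.MORPH_CLOSE,np.ones((5,5))));el=cv2.fitEllipse(c);print("disc",el,ray(t,*el[0],.08))
w=plane(t,c[:,0].astype(float),.08);print(cv2.minEnclosingCircle((w*1000).astype(np.float32)))
w=(hsv[...,1]<60)&(hsv[...,2]>180)
c=big(cv2.morphologyEx(box(w,186,212,255,280),cv2.MORPH_CLOSE,np.ones((5,5))));el=cv2.fitEllipse(c);print("nut",el,ray(t,*el[0],.038))
# lid hole: upsampled saturation threshold
k=8;x,y=380,250
U=cv2.resize(hsv[y:y+38,x:x+38,1],None,fx=k,fy=k,interpolation=cv2.INTER_CUBIC)
c=big((U>45).astype(np.uint8)[20:-20,20:-20]);r=cv2.minAreaRect(c)
P=(cv2.boxPoints(r)+20+.5)/k-.5+[x,y];W=plane(t,P,.022);print("hole",r,W.round(4).tolist(),W.mean(0))
for i in range(4):
    d=W[(i+1)%4]-W[i];print(np.linalg.norm(d).round(4),np.degrees(np.arctan2(d[1],d[0])).round(1))
print("stud tip tri",tri(t,(304.8,236.8),s,(313.3,220.8)))
def crop(I,x,y,w,h,k): return cv2.resize(I[y:y+h,x:x+w],None,fx=k,fy=k,interpolation=cv2.INTER_CUBIC)
im=np.hstack([crop(I,291,224,25,32,16),crop(S,302,214,25,40,16)[:512]]);cv2.imwrite("pics/crop1.png",cv2.convertScaleAbs(im[:,:,::-1],alpha=1.2))
E
```

```text
disc ((305.4253234863281, 241.25057983398438), (32.111427307128906, 33.01295852661133), 72.4189453125) [0.61352196 0.01259687 0.08      ]
((613.430419921875, 12.536686897277832), 34.776336669921875)
nut ((196.07823181152344, 266.0155944824219), (12.645956039428711, 13.021634101867676), 45.87789535522461) [0.57410247 0.24966355 0.038     ]
hole ((117.10000610351562, 123.19999694824219), (101.50910949707031, 96.449462890625), 18.434947967529297) [[0.5539, -0.1615], [0.5783, -0.1709], [0.569, -0.1961], [0.5446, -0.1867]] [ 0.56144244 -0.17879386]
0.0262 -20.9
0.0269 -110.4
0.0261 158.9
0.0268 69.7
stud tip tri [0.612937   0.01090851 0.13414569]
```

View pics/crop1.png

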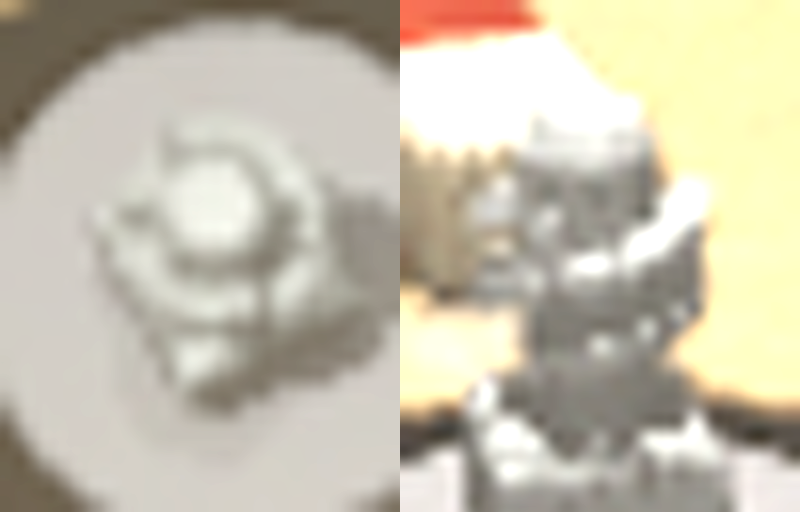

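The crop shows the stud from both views: tip at about (305,237) in top and (313,221) in side, with the square's sides at roughly 25° to the world axes. I move above the lid first.

Request:
drive_tool --travel '[[47.3,-17.2,0],[47.3,-17.2,0],[47.3,-17.2,0],[47.3,-17.2,0],[47.3,-17.2,0],[47.3,-17.2,0],[47.3,-17.2,0],[47.3,-17.2,0],[47.3,-17.2,0],[47.3,-17.2,10],[47.3,-17.2,14],[47.3,-17.2,14]]' --rot '[[0,0,-0.878],[0,0,-0.878],[0,0,-0.878],[0,0,-0.878],[0,0,-0.878],[0,0,-0.878],[0,0,-0.878],[0,0,-0.878],[0,0,-0.878],[0,0,-0.878],[0,0,-0.878],[0,0,-0.878]]' --fingers '[1,1,1,1,1,1,1,1,1,1,1,1]'

```text
clock: 1.1
tcp_pos: [0.5307, -0.2047, 0.1406]
tcp_rot: [3.141, 0.0, 1.211]
contact_force: [0.7, -1.0, 0.1]
grip_width: 0.0854
grip_force: 0.0
```

```bash
cat >> h.py <<'E'
def to(st,x,y,z,yaw):
    from scipy.spatial.transform import Rotation as Ro
    R=Ro.from_euler("xyz",st["tcp_rot"]); T=Ro.from_euler("xyz",[np.pi,0,np.radians(yaw)])
    print("now",np.round(np.array(st["tcp_pos"])*1000,1),"rpy",np.degrees(st["tcp_rot"]).round(1),"F",np.round(st["contact_force"],1),"M",np.round(st["ft_torque"],2),"w",round(st["grip_width"]*1000,1),"t",round(st["clock"],2))
    print("travel cm",(R.inv().apply(np.array([x,y,z])-st["tcp_pos"])*100).round(2),"rot",(R.inv()*T).as_rotvec().round(3),"j",np.round(st["joint_positions"],2))
E
python3 - <<'E'
from h import *; from bench import *
st=read_state()
to(st,.562,-.1793,.003,69.3)
s=np.load("pics/side0.npz");t=np.load("pics/top0.npz")
for yaw in (18,22,26,30):   # square corners' columns in the side view, rows in top
    a=np.radians(yaw);C=[];D=[]
    for i in range(4):
        b=a+np.pi/4+i*np.pi/2; X=np.array([.6132,.0118,.088])+.01867*np.array([np.cos(b),np.sin(b),0]); C.append(proj(s,X)[0].round(1));D.append(proj(t,X).round(1).tolist())
    print(yaw,sorted(C),D)
G=cv2.cvtColor(s["color"],cv2.COLOR_RGB2GRAY)
for r in range(241,251): print(r,G[r,302:328])
E
```

```text
now [ 530.7 -204.7  140.6] rpy [179.9   0.   69.4] F [ 0.7 -1.   0.1] M [-0.   -0.04 -0.01] w 85.4 t 1.1
travel cm [ 3.48  2.02 13.76] rot [0.001 0.    0.001] j [-0.57  0.49  1.49 -0.    1.16 -0.21]
18 [np.float64(306.2), np.float64(306.3), np.float64(320.8), np.float64(321.1)] [[297.4, 236.9], [301.6, 248.8], [313.8, 244.6], [309.6, 232.6]]
22 [np.float64(305.9), np.float64(306.8), np.float64(320.3), np.float64(321.6)] [[297.2, 237.4], [302.2, 249.1], [314.1, 244.0], [309.0, 232.4]]
26 [np.float64(305.4), np.float64(307.3), np.float64(319.7), np.float64(322.0)] [[296.9, 238.0], [302.8, 249.3], [314.3, 243.4], [308.4, 232.1]]
30 [np.float64(305.0), np.float64(307.9), np.float64(319.1), np.float64(322.5)] [[296.8, 238.6], [303.4, 249.5], [314.5, 242.8], [307.8, 232.0]]
241 [ 66  62  66  88 111 191 225 214 200 102  95 103 140 101 106 195 215 213
 220 178 113  77  59  75  71  72]
242 [ 76 118 183 182 111 165 188 192 188 156 109 133 135 112 134 132 186 172
 189 198 172 181 177 147  84  64]
243 [181 187 196 194 105 122 213 210 184 184 186 178 156 154 141 107 135 118
 134 142 158 198 197 189 183 180]
244 [198 198 194 194 105 106 149 150 138 141 144 141 116 134 126 108 127 121
 123 129 152 197 196 198 196 197]
245 [196 196 197 194 102 106 123 124 124 125 112 124 120 123 125 120 124 123
 127 126 126 198 199 198 196 196]
246 [194 196 198 194 128 106 131 128 128 122 118 126 124 122 125 125 124 123
 123 122 114 200 198 196 196 198]
247 [202 197 198 195 150 108 130 122 121 125 124 125 124 125 125 126 122 126
 122 120 112 184 197 197 197 196]
248 [198 198 198 176 165 103 128 122 124 123 123 120 119 124 121 121 125 124
 121 120 109 182 186 197 198 199]
249 [197 196 196 194 168 133 124 120 124 119 121 121 123 121 121 122 123 123
 122 117 103 132 186 188 198 198]
250 [198 196 194 194 168 150 124 121 122 119 118 124 125 122 125 113 114 125
 129 103 152 171 181 183 186 197]
```

Request:
drive_tool --travel '[[3.5,2.0,0],[3.5,2.0,3],[3.5,2.0,6],[3.5,2.0,8],[3.5,2.0,8],[3.5,2.0,8],[3.5,2.0,8]]' --rot '[[0,0,0],[0,0,0],[0,0,0],[0,0,0],[0,0,0],[0,0,0],[0,0,0]]' --fingers '[1,1,1,1,1,1,1]'

```text
clock: 1.68
tcp_pos: [0.5612, -0.181, 0.0632]
tcp_rot: [3.14, 0.0, 1.21]
contact_force: [0.8, 0.3, 0.3]
grip_width: 0.0854
grip_force: 0.0
```

```bash
python3 - <<'E'
from h import *; from bench import *
to(read_state(),.562,-.1793,.003,69.3)
E
```

```text
now [ 561.2 -181.    63.2] rpy [179.9   0.   69.3] F [0.8 0.3 0.3] M [0.03 0.   0.03] w 85.4 t 1.68
travel cm [0.19 0.   6.02] rot [0.002 0.    0.   ] j [-0.51  0.63  1.49 -0.    1.03 -0.15]
```

Request:
drive_tool --travel '[[0.2,0,2],[0.2,0,4],[0.2,0,5.5],[0.2,0,6.0],[0.2,0,6.0],[0.2,0,6.0],[0.2,0,6.0],[0.2,0,6.0],[0.2,0,6.0],[0.2,0,6.0],[0.2,0,6.0],[0.2,0,6.0]]' --rot '[[0,0,0],[0,0,0],[0,0,0],[0,0,0],[0,0,0],[0,0,0],[0,0,0],[0,0,0],[0,0,0],[0,0,0],[0,0,0],[0,0,0]]' --fingers '[1,1,1,1,1,0,-1,-1,-1,-1,-1,-1]'

```text
clock: 2.68
tcp_pos: [0.562, -0.179, 0.0031]
tcp_rot: [3.139, 0.0, 1.21]
contact_force: [-0.6, 1.0, 6.8]
grip_width: 0.0424
grip_force: 62.4
```

```bash
python3 - <<'E'
from h import *; from bench import *
to(read_state(),.562,-.1793,.003,69.3)
E
```

```text
now [ 562.  -179.     3.1] rpy [179.9   0.   69.3] F [-0.6  1.   6.8] M [0.1  0.18 0.  ] w 42.4 t 2.68
travel cm [-0.03  0.01  0.01] rot [0.002 0.    0.   ] j [-0.51  0.71  1.52  0.    0.91 -0.15]
```

Request:
drive_tool --travel '[[0,0,-2],[0,0,-5],[0,0,-9],[0,0,-13],[2,-0.2,-15.7],[5,-0.6,-15.7],[8.5,-0.9,-15.7],[12,-1.2,-15.7],[15,-1.5,-15.7],[18,-1.8,-15.7],[19.6,-2.0,-15.7],[19.6,-2.0,-15.7]]' --rot '[[0,0,0],[0,0,0],[0,0,0],[0,0,-0.1],[0,0,-0.2],[0,0,-0.3],[0,0,-0.4],[0,0,-0.5],[0,0,-0.6],[0,0,-0.7],[0,0,-0.8],[0,0,-0.824]]' --fingers '[-1,-1,-1,-1,-1,-1,-1,-1,-1,-1,-1,-1]'

```text
clock: 3.68
tcp_pos: [0.6119, 0.0152, 0.1587]
tcp_rot: [3.141, -0.001, 2.042]
contact_force: [-0.4, -0.3, -2.1]
grip_width: 0.0427
grip_force: 61.9
```

Request:
drive_tool --travel '[[0,0,0],[0,0,0],[0,0,0]]' --rot '[[0,0,0],[0,0,0],[0,0,0]]' --fingers '[-1,-1,-1]'

```text
clock: 3.93
tcp_pos: [0.6116, 0.0108, 0.1588]
tcp_rot: [-3.141, 0.0, 2.031]
contact_force: [0.2, 0.0, -2.6]
grip_width: 0.0425
grip_force: 61.9
```

```bash
python3 - <<'E'
from h import *; from bench import *
to(read_state(),.613,.0117,.083,116.5)
t=capture("top");s=capture("side");np.savez("pics/t1.npz",**t);np.savez("pics/s1.npz",**s)
def crop(I,p,w,h,k): x,y=int(p[0])-w//2,int(p[1])-h//2;return cv2.resize(I[y:y+h,x:x+w],None,fx=k,fy=k,interpolation=cv2.INTER_CUBIC)
im=np.hstack([crop(t["color"],proj(t,[.613,.012,.16]),80,100,5),crop(s["color"],proj(s,[.613,.012,.14]),80,100,5)]);cv2.imwrite("pics/v1.png",im[:,:,::-1])
E
```

```text
now [611.6  10.8 158.8] rpy [-180.     0.   116.4] F [ 0.2  0.  -2.6] M [ 0.03  0.02 -0.  ] w 42.5 t 3.93
travel cm [0.02 0.16 7.58] rot [-0.     0.    -0.002] j [-0.17  0.56  1.32 -0.    1.26 -0.63]
```

View pics/v1.png

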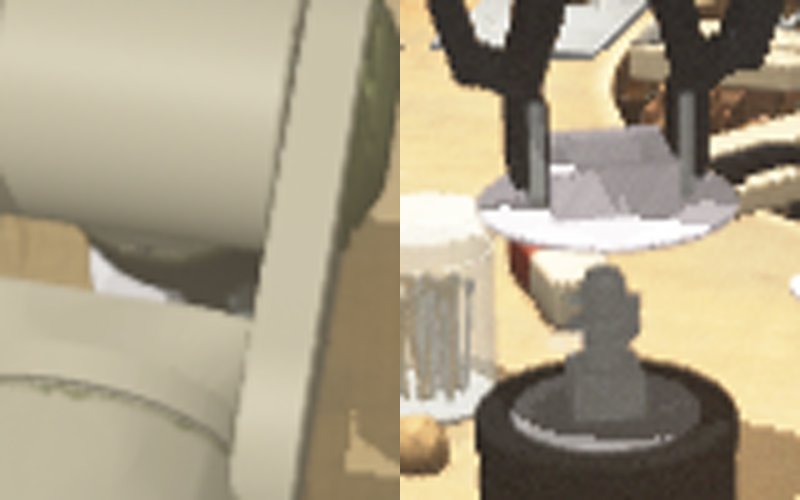

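The side view shows the lid level in the grip, its disc centre at about crop (608,205), straight above the stud at (607,290). I lower it in steps.

Request:
drive_tool --travel '[[0,0.16,1.5],[0,0.16,3],[0,0.16,4.5],[0,0.16,5.4],[0,0.16,5.4],[0,0.16,5.4]]' --rot '[[0,0,0],[0,0,0],[0,0,0],[0,0,0],[0,0,0],[0,0,0]]' --fingers '[-1,-1,-1,-1,-1,-1]'

```text
clock: 4.53
tcp_pos: [0.6133, 0.0122, 0.1049]
tcp_rot: [-3.141, -0.0, 2.033]
contact_force: [-0.5, 1.4, -1.8]
grip_width: 0.0427
grip_force: 61.9
```

Request:
drive_tool --travel '[[0,0,0.4],[0,0,0.8],[0,0,0.8]]' --rot '[[0,0,0],[0,0,0],[0,0,0]]' --fingers '[-1,-1,-1]'

```text
clock: 4.78
tcp_pos: [0.6131, 0.0126, 0.0964]
tcp_rot: [-3.141, -0.0, 2.034]
contact_force: [-0.2, -0.4, -2.4]
grip_width: 0.0428
grip_force: 62.0
```

```bash
python3 - <<'E'
from h import *; from bench import *
to(read_state(),.613,.0117,.083,116.5)
E
```

```text
now [613.1  12.6  96.4] rpy [-180.    -0.   116.5] F [-0.2 -0.4 -2.4] M [-0.03  0.02  0.02] w 42.8 t 4.78
travel cm [-0.07 -0.04  1.34] rot [-0. -0.  0.] j [-0.17  0.63  1.38 -0.    1.13 -0.63]
```

Request:
drive_tool --travel '[[0,0,0.5],[0,0,0.9],[0,0,1.2],[0,0,1.3],[0,0,1.3]]' --rot '[[0,0,0],[0,0,0],[0,0,0],[0,0,0],[0,0,0]]' --fingers '[-1,-1,-1,-1,-1]'

```text
clock: 5.2
tcp_pos: [0.6132, 0.0126, 0.0836]
tcp_rot: [-3.141, -0.0, 2.034]
contact_force: [0.8, 0.7, -2.4]
grip_width: 0.0426
grip_force: 61.9
```

```bash
python3 - <<'E'
from h import *; from bench import *
to(read_state(),.613,.0117,.083,116.5)
E
```

```text
now [613.2  12.6  83.6] rpy [-180.    -0.   116.5] F [ 0.8  0.7 -2.4] M [-0.    0.01 -0.01] w 42.6 t 5.2
travel cm [-0.07 -0.05  0.06] rot [-0.    -0.     0.001] j [-0.17  0.65  1.39 -0.    1.11 -0.63]
```

Request:
drive_tool --travel '[[0,0,0.08],[0,0,0.08],[0,0,0.08],[0,0,0.08],[0,0,0.08],[0,0,-2],[0,0,-5],[0,0,-8],[0,0,-11],[0,0,-11]]' --rot '[[0,0,0],[0,0,0],[0,0,0],[0,0,0],[0,0,0],[0,0,0],[0,0,0],[0,0,0],[0,0,0],[0,0,0]]' --fingers '[-1,1,1,1,1,1,1,1,1,1]'

```text
clock: 6.03
tcp_pos: [0.6154, 0.0123, 0.2002]
tcp_rot: [3.133, 0.006, 2.034]
contact_force: [0.3, 0.0, 0.5]
grip_width: 0.0853
grip_force: 0.0
```

```bash
python3 - <<'E'
from h import *; from bench import *
to(read_state(),.574,.2497,.10,116.5)
s=np.load("pics/side0.npz");I=s["color"]
hsv=cv2.cvtColor(I,cv2.COLOR_RGB2HSV)
m=np.zeros(I.shape[:2],np.uint8);m[335:368,265:315]=((hsv[...,1]<90)&(hsv[...,2]>150))[335:368,265:315]
m=cv2.morphologyEx(m,cv2.MORPH_CLOSE,np.ones((5,5)))
c,_=cv2.findContours(m,cv2.RETR_EXTERNAL,cv2.CHAIN_APPROX_NONE)
for k in c:
    if cv2.contourArea(k)>60: print(cv2.boundingRect(k),ray(s,*cv2.fitEllipse(k)[0],.038))
r=((hsv[...,1]>150)&((hsv[...,0]<8)|(hsv[...,0]>172))).astype(np.uint8);r[:335]=0;r[390:]=0;r[:,:265]=0;r[:,320:]=0
print(cv2.boundingRect(r),proj(s,[.574,.2497,0]),proj(s,[.574,.2497,.038]))
s=capture("side");I=s["color"];np.savez("pics/s2.npz",**s)
p=proj(s,[.613,.012,.1]).astype(int);im=cv2.resize(I[p[1]-45:p[1]+45,p[0]-50:p[0]+50],None,fx=6,fy=6,interpolation=cv2.INTER_CUBIC);cv2.imwrite("pics/v2.png",im[:,:,::-1])
E
```

```text
now [615.4  12.3 200.2] rpy [179.5   0.4 116.5] F [0.3 0.  0.5] M [-0.   -0.01 -0.01] w 85.3 t 6.03
travel cm [23.15  6.82  9.94] rot [0.009 0.006 0.001] j [-0.17  0.53  1.26  0.    1.34 -0.63]
(265, 335, 50, 33) [0.57400469 0.24720323 0.038     ]
(273, 342, 35, 42) [289.84487235 374.04006527] [288.77881721 351.92780017]
```

View pics/v2.png

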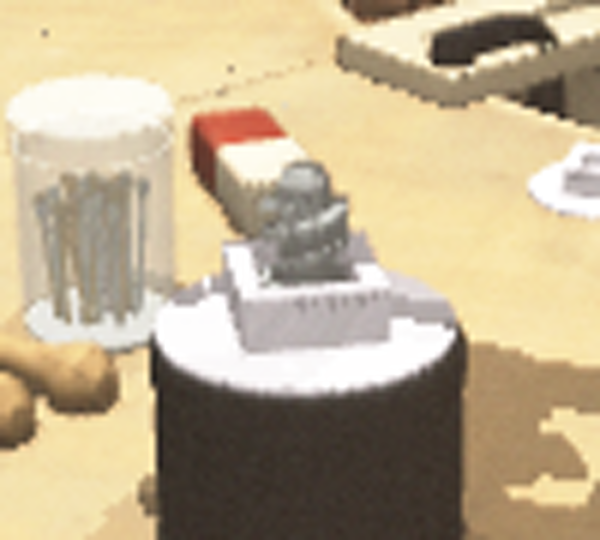

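The side view shows the lid flat on the barrel, with the hub round the stud's square at crop (305,300). The jar and the bar have not moved. Next is the nut.

Request:
drive_tool --travel '[[4,1.2,0],[8,2.4,0],[12,3.5,0],[16,4.7,0],[20,5.9,3],[23.15,6.8,6],[23.15,6.8,9],[23.15,6.8,12],[23.15,6.8,13.5],[23.15,6.8,13.5],[23.15,6.8,13.5],[23.15,6.8,13.5]]' --rot '[[0.008,0.006,0.1],[0.008,0.006,0.2],[0.008,0.006,0.3],[0.008,0.006,0.4],[0.008,0.006,0.5],[0.008,0.006,0.6],[0.008,0.006,0.7],[0.008,0.006,0.8],[0.008,0.006,0.9],[0.008,0.006,1.0],[0.008,0.006,1.04],[0.008,0.006,1.04]]' --fingers '[1,1,1,1,1,1,1,1,1,1,1,1]'

```text
clock: 7.08
tcp_pos: [0.5699, 0.2499, 0.0572]
tcp_rot: [-3.13, 0.001, 0.992]
contact_force: [-0.1, -0.8, 0.9]
grip_width: 0.0855
grip_force: 0.0
```

Request:
drive_tool --travel '[[0,0,0],[0,0,0],[0,0,0]]' --rot '[[0,0,0],[0,0,0],[0,0,0]]' --fingers '[1,1,1]'

```text
clock: 7.33
tcp_pos: [0.5706, 0.25, 0.0586]
tcp_rot: [-3.132, -0.001, 0.995]
contact_force: [0.4, -0.2, 0.6]
grip_width: 0.0858
grip_force: 0.0
```

```bash
python3 - <<'E'
from h import *; from bench import *
to(read_state(),.574,.249,.008,57)
E
```

```text
now [570.6 250.   58.6] rpy [-1.795e+02 -1.000e-01  5.700e+01] F [ 0.4 -0.2  0.6] M [0.01 0.01 0.01] w 85.8 t 7.33
travel cm [0.1  0.39 5.06] rot [-0.01  -0.001 -0.   ] j [0.22 0.7  1.37 0.01 1.08 0.79]
```

Request:
drive_tool --travel '[[0.1,0.39,1],[0.1,0.39,3],[0.1,0.39,4.6],[0.1,0.39,5.26],[0.1,0.39,5.26],[0.1,0.39,5.26],[0.1,0.39,5.26],[0.1,0.39,5.26],[0.1,0.39,5.26],[0.1,0.39,5.26],[0.1,0.39,5.26],[0.1,0.39,5.26]]' --rot '[[-0.009,0,0],[-0.009,0,0],[-0.009,0,0],[-0.009,0,0],[-0.009,0,0],[-0.009,0,0],[-0.009,0,0],[-0.009,0,0],[-0.009,0,0],[-0.009,0,0],[-0.009,0,0],[-0.009,0,0]]' --fingers '[1,1,1,1,1,0,-1,-1,-1,-1,-1,-1]'

```text
clock: 8.33
tcp_pos: [0.5748, 0.2493, 0.0074]
tcp_rot: [3.14, -0.003, 0.994]
contact_force: [-1.3, -0.2, 5.6]
grip_width: 0.0445
grip_force: 62.1
```

```bash
python3 - <<'E'
from h import *; from bench import *
to(read_state(),.574,.249,.20,57)
E
```

```text
now [574.8 249.3   7.4] rpy [179.9  -0.2  56.9] F [-1.3 -0.2  5.6] M [-0.02  0.14 -0.05] w 44.5 t 8.33
travel cm [-1.000e-02 -3.000e-02 -1.926e+01] rot [ 0.001 -0.003 -0.001] j [0.22 0.77 1.39 0.   0.98 0.8 ]
```

Request:
drive_tool --travel '[[0,0,-2],[0,0,-5],[0,0,-9],[0,0,-13],[-2,1.8,-16],[-5,4.5,-18],[-8,7.2,-18],[-11,10,-18],[-14,12.7,-18],[-16.5,15,-18],[-17.8,16.1,-18],[-17.8,16.1,-18]]' --rot '[[0,0,0],[0,0,0],[0,0,0],[0,0,0],[0,0,0],[0,0,0],[0,0,0],[0,0,0],[0,0,0],[0,0,0],[0,0,0],[0,0,0]]' --fingers '[-1,-1,-1,-1,-1,-1,-1,-1,-1,-1,-1,-1]'

```text
clock: 9.33
tcp_pos: [0.6121, 0.008, 0.1855]
tcp_rot: [-3.141, -0.0, 0.989]
contact_force: [0.4, -0.3, -2.7]
grip_width: 0.0446
grip_force: 62.1
```

Request:
drive_tool --travel '[[0,0,0],[0,0,0],[0,0,0],[0,0,0]]' --rot '[[0,0,0],[0,0,0],[0,0,0],[0,0,0]]' --fingers '[-1,-1,-1,-1]'

```text
clock: 9.67
tcp_pos: [0.6118, 0.013, 0.1858]
tcp_rot: [-3.141, -0.001, 0.995]
contact_force: [0.0, 0.2, -2.6]
grip_width: 0.0448
grip_force: 62.1
```

```bash
python3 - <<'E'
from h import *; from bench import *
to(read_state(),.6131,.0122,.126,57)
s=capture("side");I=s["color"];np.savez("pics/s3.npz",**s)
p=proj(s,[.613,.012,.15]).astype(int);im=cv2.resize(I[p[1]-50:p[1]+50,p[0]-50:p[0]+50],None,fx=6,fy=6,interpolation=cv2.INTER_CUBIC);cv2.imwrite("pics/v3.png",im[:,:,::-1])
E
```

```text
now [611.8  13.  185.8] rpy [-1.8e+02 -1.0e-01  5.7e+01] F [ 0.   0.2 -2.6] M [-0.06  0.02 -0.07] w 44.8 t 9.67
travel cm [-0.01  0.16  5.98] rot [-0.001 -0.001  0.001] j [-0.17  0.54  1.28  0.    1.32  0.4 ]
```

View pics/v3.png

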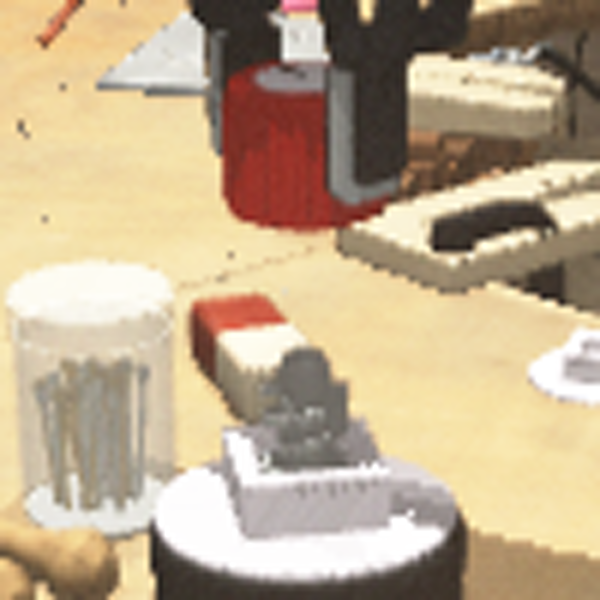

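The side view shows the nut level in the grip, at about crop (305,145), above the stud at (310,380). I lower it until contact.

Request:
drive_tool --travel '[[0,0.16,1.5],[0,0.16,3],[0,0.16,4],[0,0.16,4.5],[0,0.16,4.5],[0,0.16,4.5]]' --rot '[[0,0,0],[0,0,0],[0,0,0],[0,0,0],[0,0,0],[0,0,0]]' --fingers '[-1,-1,-1,-1,-1,-1]'

```text
clock: 10.22
tcp_pos: [0.6134, 0.0112, 0.1412]
tcp_rot: [-3.142, -0.001, 0.994]
contact_force: [0.5, -0.2, -1.6]
grip_width: 0.0448
grip_force: 62.2
```

Request:
drive_tool --travel '[[0,0,0.3],[0,0,0.6],[0,0,0.9],[0,0,1.2],[0,0,1.3],[0,0,1.3]]' --rot '[[0,0,0],[0,0,0],[0,0,0],[0,0,0],[0,0,0],[0,0,0]]' --fingers '[-1,-1,-1,-1,-1,-1]'

```text
clock: 10.72
tcp_pos: [0.6132, 0.0113, 0.1275]
tcp_rot: [-3.141, -0.001, 0.994]
contact_force: [-0.1, 1.9, -4.0]
grip_width: 0.0445
grip_force: 62.1
```

```bash
python3 - <<'E'
from h import *; from bench import *
to(read_state(),.6131,.0122,.1214,57)
E
```

```text
now [613.2  11.3 127.5] rpy [-1.799e+02 -1.000e-01  5.690e+01] F [-0.1  1.9 -4. ] M [ 0.33 -0.06 -0.04] w 44.5 t 10.72
travel cm [ 0.07 -0.05  0.61] rot [-0.001 -0.001 -0.001] j [-0.17  0.6   1.35  0.    1.2   0.4 ]
```

Request:
drive_tool --travel '[[0.05,-0.03,0.1],[0.05,-0.03,0.2],[0.05,-0.03,0.3],[0.05,-0.03,0.4],[0.05,-0.03,0.4]]' --rot '[[0,0,0],[0,0,0],[0,0,0],[0,0,0],[0,0,0]]' --fingers '[-1,-1,-1,-1,-1]'

```text
clock: 11.13
tcp_pos: [0.6133, 0.0116, 0.1236]
tcp_rot: [-3.141, -0.001, 0.994]
contact_force: [0.1, 0.8, -2.6]
grip_width: 0.045
grip_force: 62.1
```

Request:
drive_tool --travel '[[0,0,0.1],[0,0,0.2],[0,0,0.2]]' --rot '[[0,0,0],[0,0,0],[0,0,0]]' --fingers '[-1,-1,-1]'

```text
clock: 11.38
tcp_pos: [0.6133, 0.0117, 0.1216]
tcp_rot: [-3.141, -0.001, 0.994]
contact_force: [1.3, 0.6, -2.0]
grip_width: 0.0446
grip_force: 62.1
```

```bash
python3 - <<'E'
from h import *; from bench import *
to(read_state(),.6131,.0122,.1174,57)
E
```

```text
now [613.3  11.7 121.6] rpy [-1.80e+02 -1.00e-01  5.69e+01] F [ 1.3  0.6 -2. ] M [ 0.22 -0.2  -0.03] w 44.6 t 11.38
travel cm [ 0.03 -0.05  0.42] rot [-0.    -0.001 -0.001] j [-0.17  0.6   1.35  0.    1.18  0.4 ]
```

Underside is 34 mm above the stud foot, not yet on the threads. I continue gently.

Request:
drive_tool --travel '[[0,0,0.1],[0,0,0.2],[0,0,0.2]]' --rot '[[0,0,0],[0,0,0],[0,0,0]]' --fingers '[-1,-1,-1]'

```text
clock: 11.63
tcp_pos: [0.6133, 0.0117, 0.1196]
tcp_rot: [-3.141, -0.001, 0.994]
contact_force: [0.6, 1.2, -2.2]
grip_width: 0.0447
grip_force: 62.1
```

Request:
drive_tool --travel '[[0,0,0.1],[0,0,0.2],[0,0,0.2]]' --rot '[[0,0,0],[0,0,0],[0,0,0]]' --fingers '[-1,-1,-1]'

```text
clock: 11.88
tcp_pos: [0.6134, 0.0116, 0.1183]
tcp_rot: [3.142, -0.001, 0.994]
contact_force: [-1.5, 0.7, 2.5]
grip_width: 0.0448
grip_force: 62.7
```

Request:
drive_tool --travel '[[0,0,0],[0,0,-0.03],[0,0,-0.06],[0,0,-0.08],[0,0,-0.08]]' --rot '[[0,0,-0.1],[0,0,-0.2],[0,0,-0.3],[0,0,-0.4],[0,0,-0.4]]' --fingers '[-1,-1,-1,-1,-1]'

```text
clock: 12.3
tcp_pos: [0.6139, 0.0118, 0.1193]
tcp_rot: [3.139, -0.002, 1.397]
contact_force: [2.4, 2.2, 3.6]
grip_width: 0.0447
grip_force: 62.7
```

```bash
python3 - <<'E'
from h import *; from bench import *
to(read_state(),.6133,.0117,.1174,57)
E
```

```text
now [613.9  11.8 119.3] rpy [ 1.799e+02 -1.000e-01  8.010e+01] F [2.4 2.2 3.6] M [ 0.53 -0.26  0.02] w 44.7 t 12.3
travel cm [-0.03 -0.06  0.19] rot [ 0.002 -0.002  0.402] j [-0.17  0.61  1.36  0.    1.18  0.  ]
```

It climbed 1.1 mm over 23°, so it is riding the thread backward. I keep turning back.

Request:
drive_tool --travel '[[0,0,0],[0,0,-0.03],[0,0,-0.05],[0,0,-0.05]]' --rot '[[0,0,-0.1],[0,0,-0.2],[0,0,-0.3],[0,0,-0.3]]' --fingers '[-1,-1,-1,-1]'

```text
clock: 12.63
tcp_pos: [0.6139, 0.0121, 0.1201]
tcp_rot: [3.139, -0.001, 1.696]
contact_force: [1.4, 4.0, 5.8]
grip_width: 0.0449
grip_force: 62.9
```

```bash
python3 - <<'E'
from h import *; from bench import *
to(read_state(),.6133,.0117,.1174,57)
E
```

```text
now [613.9  12.1 120.1] rpy [ 1.798e+02 -1.000e-01  9.720e+01] F [1.4 4.  5.8] M [ 0.59 -0.24 -0.04] w 44.9 t 12.63
travel cm [-0.03 -0.07  0.27] rot [ 0.002 -0.002  0.701] j [-0.17  0.6   1.36  0.    1.18 -0.3 ]
```

Request:
drive_tool --travel '[[0.03,0,-0.03],[0.03,0,-0.05],[0.03,0,-0.08],[0.03,0,-0.08]]' --rot '[[0,0,-0.1],[0,0,-0.2],[0,0,-0.3],[0,0,-0.3]]' --fingers '[-1,-1,-1,-1]'

```text
clock: 12.97
tcp_pos: [0.6137, 0.0123, 0.1209]
tcp_rot: [3.139, -0.001, 1.996]
contact_force: [1.1, 3.2, 6.0]
grip_width: 0.0448
grip_force: 63.0
```

```bash
python3 - <<'E'
from h import *; from bench import *
to(read_state(),.6133,.0117,.1174,57)
E
```

```text
now [613.7  12.3 120.9] rpy [179.8  -0.  114.3] F [1.1 3.2 6. ] M [ 0.64  0.02 -0.  ] w 44.8 t 12.97
travel cm [-0.04 -0.06  0.35] rot [ 0.002 -0.002  1.001] j [-0.17  0.6   1.36  0.    1.18 -0.6 ]
```

Request:
drive_tool --travel '[[0,0,-0.03],[0,0,-0.05],[0,0,-0.08],[0,0,-0.08]]' --rot '[[0,0,-0.1],[0,0,-0.2],[0,0,-0.3],[0,0,-0.3]]' --fingers '[-1,-1,-1,-1]'

```text
clock: 13.3
tcp_pos: [0.6135, 0.0124, 0.1217]
tcp_rot: [3.139, -0.0, 2.296]
contact_force: [-0.1, 4.3, 6.9]
grip_width: 0.045
grip_force: 63.1
```

Request:
drive_tool --travel '[[0,0,-0.03],[0,0,-0.05],[0,0,-0.08],[0,0,-0.08]]' --rot '[[0,0,-0.1],[0,0,-0.2],[0,0,-0.3],[0,0,-0.3]]' --fingers '[-1,-1,-1,-1]'

```text
clock: 13.63
tcp_pos: [0.6134, 0.0123, 0.1225]
tcp_rot: [3.14, 0.0, 2.596]
contact_force: [-0.4, 3.8, 7.5]
grip_width: 0.0446
grip_force: 63.1
```

```bash
python3 - <<'E'
from h import *; from bench import *
to(read_state(),.6133,.0117,.1174,57)
E
```

```text
now [613.4  12.3 122.5] rpy [179.9   0.  148.7] F [-0.4  3.8  7.5] M [ 0.62  0.25 -0.  ] w 44.6 t 13.63
travel cm [-0.02 -0.06  0.51] rot [ 2.000e-03 -1.000e-03  1.601e+00] j [-0.17  0.6   1.35  0.    1.18 -1.2 ]
```

Request:
drive_tool --travel '[[0,0,-0.03],[0,0,-0.04],[0,0,-0.05],[0,0,-0.05]]' --rot '[[0,0,-0.1],[0,0,-0.2],[0,0,-0.3],[0,0,-0.3]]' --fingers '[-1,-1,-1,-1]'

```text
clock: 13.97
tcp_pos: [0.6134, 0.0117, 0.1226]
tcp_rot: [3.141, 0.001, 2.894]
contact_force: [-1.0, 0.0, 6.3]
grip_width: 0.045
grip_force: 62.9
```

```bash
python3 - <<'E'
from h import *; from bench import *
to(read_state(),.6133,.0117,.1174,57)
E
```

```text
now [613.4  11.7 122.6] rpy [1.799e+02 1.000e-01 1.658e+02] F [-1.   0.   6.3] M [0.07 0.08 0.11] w 45.0 t 13.97
travel cm [ 0.01 -0.    0.52] rot [ 0.002 -0.     1.9  ] j [-0.17  0.6   1.35  0.    1.19 -1.5 ]
```

Request:
drive_tool --travel '[[0,0,0],[0,0,0],[0,0,0]]' --rot '[[0,0,-0.1],[0,0,-0.2],[0,0,-0.2]]' --fingers '[-1,-1,-1]'

```text
clock: 14.22
tcp_pos: [0.6128, 0.0117, 0.1214]
tcp_rot: [3.141, -0.001, 3.092]
contact_force: [-0.4, 0.9, -2.8]
grip_width: 0.0444
grip_force: 62.1
```

Request:
drive_tool --travel '[[0,0,0],[0,0,0],[0,0,0]]' --rot '[[0,0,-0.1],[0,0,-0.2],[0,0,-0.2]]' --fingers '[-1,-1,-1]'

```text
clock: 14.47
tcp_pos: [0.6126, 0.0118, 0.1213]
tcp_rot: [3.14, -0.002, -2.992]
contact_force: [-1.9, 0.1, -1.5]
grip_width: 0.0447
grip_force: 62.2
```

```bash
python3 - <<'E'
from h import *; from bench import *
to(read_state(),.6133,.0117,.1174,57)
E
```

```text
now [612.6  11.8 121.3] rpy [ 1.799e+02 -1.000e-01 -1.714e+02] F [-1.9  0.1 -1.5] M [-0.03  0.25 -0.01] w 44.7 t 14.47
travel cm [-0.07 -0.02  0.39] rot [-1.000e-03 -3.000e-03  2.296e+00] j [-0.17  0.6   1.36  0.    1.19 -1.89]
```

It dropped: the contact force went from +6.3 N to free-hanging -2.8 N. I lower it into the gap.

Request:
drive_tool --travel '[[0,0,0.1],[0,0,0.2],[0,0,0.3],[0,0,0.4],[0,0,0.4]]' --rot '[[0,0,0],[0,0,0],[0,0,0],[0,0,0],[0,0,0]]' --fingers '[-1,-1,-1,-1,-1]'

```text
clock: 14.88
tcp_pos: [0.6131, 0.0119, 0.1175]
tcp_rot: [3.14, -0.0, -2.991]
contact_force: [-2.0, -0.4, -2.9]
grip_width: 0.0447
grip_force: 62.2
```

Request:
drive_tool --travel '[[0,0,0.1],[0,0,0.2],[0,0,0.3],[0,0,0.3]]' --rot '[[0,0,0],[0,0,0],[0,0,0],[0,0,0]]' --fingers '[-1,-1,-1,-1]'

```text
clock: 15.22
tcp_pos: [0.6135, 0.0119, 0.116]
tcp_rot: [3.141, 0.001, -2.99]
contact_force: [-4.5, 0.3, 4.3]
grip_width: 0.0446
grip_force: 63.0
```

```bash
python3 - <<'E'
from h import *; from bench import *
to(read_state(),.6133,.0117,.1174,57)
E
```

```text
now [613.5  11.9 116. ] rpy [ 1.800e+02  1.000e-01 -1.713e+02] F [-4.5  0.3  4.3] M [ 0.03  0.66 -0.02] w 44.6 t 15.22
travel cm [ 0.02 -0.02 -0.14] rot [ 2.000e-03 -0.000e+00  2.299e+00] j [-0.17  0.61  1.36  0.    1.17 -1.89]
```

It is in the gap, with the underside about 28.6 mm above the stud foot. Now I turn forward, following the 17.2 mm lead.

Request:
drive_tool --travel '[[0.03,0,0],[0.03,0,0.03],[0.03,0,0.06],[0.03,0,0.09],[0.03,0,0.11],[0.03,0,0.11]]' --rot '[[0,0,0.1],[0,0,0.2],[0,0,0.3],[0,0,0.4],[0,0,0.5],[0,0,0.5]]' --fingers '[-1,-1,-1,-1,-1,-1]'

```text
clock: 15.72
tcp_pos: [0.6133, 0.0117, 0.1147]
tcp_rot: [3.14, 0.001, 2.79]
contact_force: [-2.6, -0.1, 4.1]
grip_width: 0.0447
grip_force: 62.8
```

```bash
python3 - <<'E'
from h import *; from bench import *
to(read_state(),.6133,.0117,.1174,57)
E
```

```text
now [613.3  11.7 114.7] rpy [1.799e+02 1.000e-01 1.599e+02] F [-2.6 -0.1  4.1] M [-0.07  0.5  -0.05] w 44.7 t 15.72
travel cm [ 0.    0.   -0.27] rot [ 0.002 -0.     1.795] j [-0.17  0.61  1.36  0.    1.17 -1.39]
```

Request:
drive_tool --travel '[[0,0,0.03],[0,0,0.055],[0,0,0.08],[0,0,0.11],[0,0,0.14],[0,0,0.165],[0,0,0.19],[0,0,0.22],[0,0,0.22]]' --rot '[[0,0,0.1],[0,0,0.2],[0,0,0.3],[0,0,0.4],[0,0,0.5],[0,0,0.6],[0,0,0.7],[0,0,0.8],[0,0,0.8]]' --fingers '[-1,-1,-1,-1,-1,-1,-1,-1,-1]'

```text
clock: 16.47
tcp_pos: [0.6134, 0.0118, 0.1125]
tcp_rot: [3.139, -0.0, 1.993]
contact_force: [-1.1, 0.3, 4.8]
grip_width: 0.0448
grip_force: 62.9
```

```bash
python3 - <<'E'
from h import *; from bench import *
to(read_state(),.6133,.0117,.1174,57)
E
```

```text
now [613.4  11.8 112.5] rpy [179.9  -0.  114.2] F [-1.1  0.3  4.8] M [0.08 0.39 0.01] w 44.8 t 16.47
travel cm [-0.01 -0.01 -0.49] rot [ 0.002 -0.001  0.998] j [-0.17  0.61  1.36  0.    1.16 -0.59]
```

Request:
drive_tool --travel '[[0,0,0.03],[0,0,0.055],[0,0,0.08],[0,0,0.11],[0,0,0.14],[0,0,0.165],[0,0,0.19],[0,0,0.22],[0,0,0.25],[0,0,0.25]]' --rot '[[0,0,0.1],[0,0,0.2],[0,0,0.3],[0,0,0.4],[0,0,0.5],[0,0,0.6],[0,0,0.7],[0,0,0.8],[0,0,0.9],[0,0,0.9]]' --fingers '[-1,-1,-1,-1,-1,-1,-1,-1,-1,-1]'

```text
clock: 17.3
tcp_pos: [0.6135, 0.0118, 0.1099]
tcp_rot: [3.14, -0.002, 1.093]
contact_force: [-1.7, 0.8, 4.0]
grip_width: 0.0447
grip_force: 62.9
```

```bash
python3 - <<'E'
from h import *; from bench import *
to(read_state(),.6133,.0117,.1174,57)
E
```

```text
now [613.5  11.8 109.9] rpy [ 1.799e+02 -1.000e-01  6.260e+01] F [-1.7  0.8  4. ] M [0.07 0.24 0.05] w 44.7 t 17.3
travel cm [-0.02 -0.01 -0.75] rot [ 0.001 -0.002  0.098] j [-0.17  0.61  1.37  0.    1.16  0.3 ]
```

Request:
drive_tool --travel '[[0,0,0.03],[0,0,0.05],[0,0,0.05],[0,0,0.05]]' --rot '[[0,0,0.1],[0,0,0.2],[0,0,0.3],[0,0,0.3]]' --fingers '[-1,-1,-1,-1]'

```text
clock: 17.63
tcp_pos: [0.6136, 0.0118, 0.1095]
tcp_rot: [3.14, -0.003, 0.794]
contact_force: [1.1, 0.3, 4.7]
grip_width: 0.0447
grip_force: 62.9
```

```bash
python3 - <<'E'
from h import *; from bench import *
to(read_state(),.6133,.0117,.1174,57)
E
```

```text
now [613.6  11.8 109.5] rpy [ 1.799e+02 -1.000e-01  4.550e+01] F [1.1 0.3 4.7] M [ 0.    0.03 -0.05] w 44.7 t 17.63
travel cm [-0.03 -0.01 -0.79] rot [ 0.001 -0.002 -0.201] j [-0.17  0.62  1.37  0.    1.16  0.6 ]
```

Request:
drive_tool --travel '[[0,0,0],[0,0,0],[0,0,0]]' --rot '[[0,0,0.1],[0,0,0.2],[0,0,0.2]]' --fingers '[-1,-1,-1]'

```text
clock: 17.88
tcp_pos: [0.6137, 0.0118, 0.1095]
tcp_rot: [3.141, -0.003, 0.595]
contact_force: [-0.4, 0.6, 5.5]
grip_width: 0.0447
grip_force: 62.9
```

```bash
python3 - <<'E'
from h import *; from bench import *
to(read_state(),.6133,.0117,.1174,57)
E
```

```text
now [613.7  11.8 109.5] rpy [180.   -0.2  34.1] F [-0.4  0.6  5.5] M [-0.01 -0.04 -0.14] w 44.7 t 17.88
travel cm [-0.03 -0.01 -0.79] rot [ 0.001 -0.003 -0.4  ] j [-0.17  0.62  1.37  0.    1.16  0.8 ]
```

The nut is down on the hub (z has stopped changing). Now I take up the thread play and watch the moment.

Request:
drive_tool --travel '[[0,0,0],[0,0,0],[0,0,0]]' --rot '[[0,0,0.1],[0,0,0.2],[0,0,0.2]]' --fingers '[-1,-1,-1]'

```text
clock: 18.13
tcp_pos: [0.6137, 0.0118, 0.1094]
tcp_rot: [3.141, -0.003, 0.396]
contact_force: [0.1, -0.9, 4.7]
grip_width: 0.0448
grip_force: 63.0
```

```bash
python3 - <<'E'
from h import *; from bench import *
to(read_state(),.6133,.0117,.1174,57)
E
```

```text
now [613.7  11.8 109.4] rpy [180.   -0.2  22.7] F [ 0.1 -0.9  4.7] M [-0.08 -0.13 -0.38] w 44.8 t 18.13
travel cm [-0.04 -0.01 -0.8 ] rot [ 0.001 -0.003 -0.599] j [-0.17  0.62  1.37  0.    1.16  1.  ]
```

Request:
drive_tool --travel '[[0,0,0],[0,0,0]]' --rot '[[0,0,0.1],[0,0,0.1]]' --fingers '[-1,-1]'

```text
clock: 18.3
tcp_pos: [0.6136, 0.0118, 0.1094]
tcp_rot: [3.141, -0.002, 0.298]
contact_force: [-0.3, 0.1, 4.8]
grip_width: 0.0444
grip_force: 62.9
```

```bash
python3 - <<'E'
from h import *; from bench import *
to(read_state(),.6133,.0117,.1174,57)
E
```

```text
now [613.6  11.8 109.4] rpy [ 1.80e+02 -1.00e-01  1.71e+01] F [-0.3  0.1  4.8] M [-0.16 -0.04  0.2 ] w 44.4 t 18.3
travel cm [-0.03 -0.   -0.8 ] rot [ 0.001 -0.002 -0.697] j [-0.17  0.62  1.37  0.    1.16  1.1 ]
```

Request:
drive_tool --travel '[[0,0,0],[0,0,0]]' --rot '[[0,0,0.1],[0,0,0.1]]' --fingers '[-1,-1]'

```text
clock: 18.47
tcp_pos: [0.6138, 0.0118, 0.1094]
tcp_rot: [3.141, -0.003, 0.199]
contact_force: [2.3, -0.8, 5.2]
grip_width: 0.0444
grip_force: 63.3
```

```bash
python3 - <<'E'
from h import *; from bench import *
to(read_state(),.6133,.0117,.1174,57)
E
```

```text
now [613.8  11.8 109.4] rpy [180.   -0.2  11.4] F [ 2.3 -0.8  5.2] M [-0.18 -0.47  0.55] w 44.4 t 18.47
travel cm [-0.05  0.   -0.8 ] rot [ 0.002 -0.003 -0.796] j [-0.17  0.62  1.37  0.    1.16  1.2 ]
```

Request:
drive_tool --travel '[[0,0,0],[0,0,0]]' --rot '[[0,0,0.1],[0,0,0.1]]' --fingers '[-1,-1]'

```text
clock: 18.63
tcp_pos: [0.6133, 0.0118, 0.1093]
tcp_rot: [-3.141, -0.002, 0.099]
contact_force: [-1.2, -0.8, 6.5]
grip_width: 0.0445
grip_force: 63.6
```

```bash
python3 - <<'E'
from h import *; from bench import *
to(read_state(),.6133,.0117,.1174,57)
E
```

```text
now [613.3  11.8 109.3] rpy [-1.8e+02 -1.0e-01  5.6e+00] F [-1.2 -0.8  6.5] M [-0.23  0.05  0.59] w 44.5 t 18.63
travel cm [-0.    0.01 -0.81] rot [ 0.001 -0.002 -0.896] j [-0.17  0.62  1.37  0.    1.16  1.3 ]
```

Request:
drive_tool --travel '[[0,0,0],[0,0,0]]' --rot '[[0,0,0.1],[0,0,0.1]]' --fingers '[-1,-1]'

```text
clock: 18.8
tcp_pos: [0.6135, 0.0118, 0.1093]
tcp_rot: [-3.142, -0.002, -0.0]
contact_force: [1.4, -0.5, 5.2]
grip_width: 0.0448
grip_force: 67.0
```

```bash
python3 - <<'E'
from h import *; from bench import *
to(read_state(),.6133,.0117,.1174,57)
s=capture("side");I=s["color"];np.savez("pics/s4.npz",**s)
p=proj(s,[.613,.012,.12]).astype(int);im=cv2.resize(I[p[1]-45:p[1]+45,p[0]-50:p[0]+50],None,fx=6,fy=6,interpolation=cv2.INTER_CUBIC);cv2.imwrite("pics/v4.png",im[:,:,::-1])
E
```

```text
now [613.5  11.8 109.3] rpy [-1.8e+02 -1.0e-01 -0.0e+00] F [ 1.4 -0.5  5.2] M [-0.35 -0.15  1.21] w 44.8 t 18.8
travel cm [-0.02  0.01 -0.81] rot [ 0.001 -0.002 -0.995] j [-0.17  0.62  1.37  0.    1.16  1.4 ]
```

View pics/v4.png

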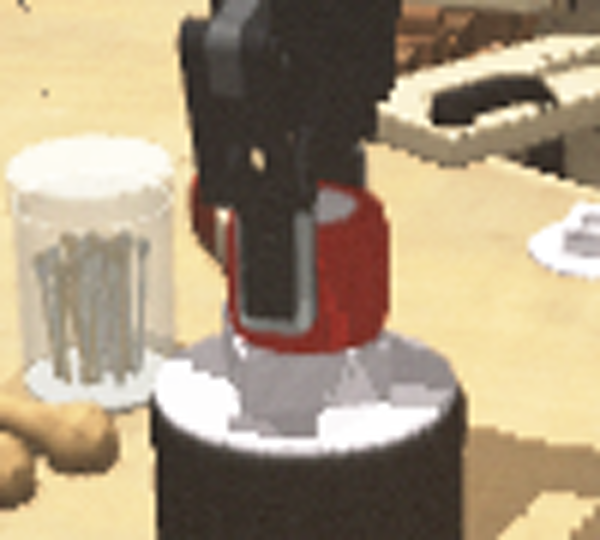

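The side view shows the nut seated level on the hub at crop (310,340), with the resisting moment at 1.2 N m, so it is tight. I release and retreat.

Request:
drive_tool --travel '[[0,0,0],[0,0,0],[0,0,0],[0,0,0],[0,0,-2],[0,0,-5],[0,0,-8],[0,0,-12],[-3,0,-14],[-7,0,-14],[-11,0,-14],[-11,0,-14]]' --rot '[[0,0,0],[0,0,0],[0,0,0],[0,0,0],[0,0,0],[0,0,0],[0,0,0],[0,0,0],[0,0,0],[0,0,0],[0,0,0],[0,0,0]]' --fingers '[1,1,1,1,1,1,1,1,1,1,1,1]'

```text
clock: 19.85
tcp_pos: [0.4963, 0.0136, 0.2475]
tcp_rot: [-3.139, 0.006, -0.005]
contact_force: [0.3, -0.3, 0.2]
grip_width: 0.0853
grip_force: 0.0
```

```bash
python3 - <<'E'
from h import *; from bench import *
to(read_state(),.6133,.0117,.1174,57)
s=capture("side");t=capture("top")
f=lambda c,p,w,h,k:cv2.resize(c["color"][p[1]-h:p[1]+h,p[0]-w:p[0]+w],None,fx=k,fy=k,interpolation=cv2.INTER_CUBIC)
im=np.hstack([f(s,proj(s,[.613,.012,.1]).astype(int),40,50,5),f(t,proj(t,[.613,.012,.1]).astype(int),40,50,5)]);cv2.imwrite("pics/v5.png",im[:,:,::-1])
for n,c in(("pot",(375,184)),("bar",(433,193)),("pliers",(248,187))):
    a=np.load("pics/top0.npz")["color"];x,y=c;d=cv2.absdiff(a,t["color"])[y-20:y+20,x-20:x+20];print(n,d.mean().round(1))
E
```

```text
now [496.3  13.6 247.5] rpy [-179.9    0.4   -0.3] F [ 0.3 -0.3  0.2] M [ 0.02  0.03 -0.05] w 85.3 t 19.85
travel cm [11.78  0.17 12.93] rot [-0.005  0.004 -0.999] j [-0.21  0.24  1.55  0.    1.36  1.37]
pot 1.1
bar 1.4
pliers 0.8
```

View pics/v5.png

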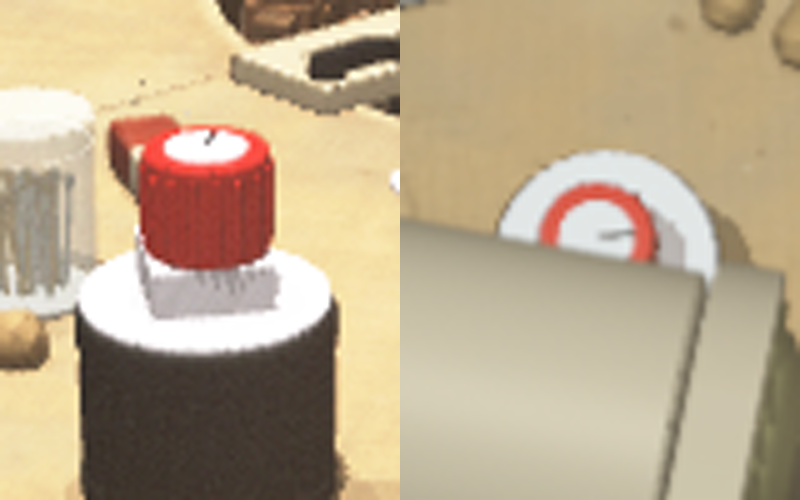

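The side view shows the nut level and seated on the hub at crop (207,200). In the top view its line is at (615,235), and the total forward turn was about 177°. The jar, bar and pliers have not moved.

```bash
python3 -c "
from bench import *
print(finish_job())"
```

```text
the job is handed in; nothing more can be done
None
```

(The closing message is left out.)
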